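Kick a heat sink out of its nest and tray it

ROBOT

A 6-joint arm with a two-finger parallel gripper is mounted at the origin on a cart in front of the work surface, level with it; the furniture and walls round the work are solid. World frame = base frame: x ahead of the robot, y to its left, z up, the work surface at z = 0. Lengths are in mm, angles in rad, forces in N, time in s.
With the tool pointing down it reaches from about 275 to 750 mm from the base axis. Payload 10.2 kg.
Tool frame: the origin (TCP) lies midway between the tips of the shut fingers; the grasp point (between the pads) lies 19 mm behind it; z points along the fingers, y is the direction in which the jaws open and shut (so a half turn about z gives the same grasp; the last joint's range is limited). The gripper opens to 85 mm and grips with 20 to 120 N. Pads are 22 mm wide; open, the fingers measure 114 mm over their backs; the gripper's body (76 mm by 85 mm) begins 54 mm behind the grasp point. The pads swing forward as they close: fully open they stand 13 mm farther back than shut.
Start: joints at [1.123, 0.313, 1.498, -0, 1.331, -0.223], TCP at [117.041, 511.793, 202.794] pointing down, gripper open.
Joint ranges: [-2.94, 2.94], [-0.97, 2.17], [0.19, 2.56], [-1.23, 4.37], [0.02, 3.11], [-2.88, 2.88]. Speed limits (rad/s): [2.39, 2.39, 3.01, 3.14, 3.14, 3.14].

INTERFACE

Orientations are given as a unit quaternion [w, x, y, z].
In Python, from rig import sense, optics, ctrl gives the robot as it stands.
- The arm moves only by the tool play_rows, never from a script. Its argument "plan" is a list of rows, each a list of 7 numbers: the shift along the world's x, y, z in mm, then the turn, a rotation vector about the world's x, y, z in rad, then the opening, from -1 (shut) to 1 (fully open), so that 0 is half open. A call has 1 to 5 rows; each row shifts and turns the pose as measured when the row begins; what a row does not reach is not made up. A row lasts 1/12 s, in which the tool goes at most 41.7 mm and 7.16 degrees, less where a joint would pass 70% of its speed; a pose out of reach is approached as far as the arm can. A call is refused whole if a number of a shift passes 41.7 or a number of a turn 0.125, either way. A call with a gripper value outside its range is refused whole. The fingers move at their own pace and stop on an object; "grip_force" is the grip in N (left out, the last holds). Time passes only in rows, so rows that do not move let the fingers close. It gives the time, the measured TCP pose, the force and the opening at its end, in the units of the state.
- sense(): the state, without advancing time (a new reading comes with each control period).
- optics.capture(name): name is "scene" or "side" or "wrist"; returns a dict with "img" (400x640x3 uint8, blue, green, red), "fx", "fy", "cx", "cy" (pixels), "dist" ([k1, k2, p1, p2, k3] as OpenCV has them; the pictures are not rectified), "world_to_cam" (4x4, takes a point from world to camera coordinates). Camera axes: x right, y up, looking along -z (the intrinsics and any distortion apply to the point x, -y, -z); pixel columns grow to the right and rows downward; lengths in mm; the calibration is good to about 2 mm. A picture is of the moment at which its call begins. There is no depth.
- ctrl.finish_job(): hands the job in, once; it reports no verdict.
The state is a dict: "time_s": time; "joints": joint angles; "dq": joint speeds; "tau": joint torques, N m; "eef_pos": TCP position; "ee_rot": TCP orientation; "force": force on the tool from outside, world axes, zero at the start; "wrist_torque": the same for the moment, N m; "grip_width": opening from 0.0 (shut) to 1.0 (fully open).
Only numpy, scipy, OpenCV 4.12 (cv2) and the standard library are available. Lean on these libraries where they do the work, as an engineer would, in place of code of your own. Each camera call takes 0.05 s, during which the arm holds its last target. There are 200 camera calls.

TASK

The finned heat sink is sunk flush in the pocket of the metal ejector nest. Press the nest's lever all the way down so that the heat sink rises, then grasp it, lift it out and lower it into the shallow rectangular metal tray: set it down flat, fins up, do not drop it.

Things in the scene. Friction and masses are not known exactly. Their poses are not given: they have to be found in the camera images.
- eject_lever (a joint): Angle of the nest's ejector lever, rad: 0 at rest (lever rising outward, heat sink seated flush), 0.45 pressed fully down (heat sink raised 18 mm). It takes about 4 N at the foot plate and stays wherever it is left, so the heat sink stays up after the lever is let go.
- lever_pad (a point): Centre of the top face of the lever's ribbed steel foot plate (34 x 36 mm), the place to press: 51 mm above the table at rest, 17 mm fully pressed, moving nearly straight down. The lever leaves one side of the nest, and the plate lies 125 mm from the pocket's centre. The nest is an aluminium block 84 x 84 mm, 40 mm high, on a dark base 104 x 104 x 8 mm, fixed to the table.
- heat_sink_mid (a point): Centre of the aluminium heat sink in the nest's pocket, 40 (x) x 48 (y) x 25 mm high, z up, fins along x, 80 to 150 g; the foot plate lies on its -x side. Seated: top flush with the nest, 40 mm above the table, 1.5 mm play each side. Lever down: 18 mm shows above the nest; grasp it there, across the 48 mm. The identical loose heat sink on the bare table is not meant.
- tray_floor (a point): Centre of the inner floor of the shallow, open, rectangular sheet-aluminium tray, 3 mm above the table. The tray is 130 mm along this x and 160 mm along this y, walls 3 mm thick, rim 14 mm above the table (11 mm above its floor); it is fixed to the table. The round dish of screws is another thing.
Things that resemble listed ones, but are neither listed nor needed, are in the scene too. Leave any green look-alike of the part that bears heat_sink_mid alone.

How it is judged:
By the outcome, as a careful person would: the job done as asked, in the order asked, and still so for the second after the job is handed in, with the robot touching nothing.
It also fails if it takes over 46 s, if anything falls off the work surface, if the arm or the gripper's body presses on something with over 40 N, if the wrist force passes 120 N, or if a joint passes its speed limit or range.

## Working session

There is one attempt and no reset: what is moved stays moved. The work goes in short steps, Python scripts to look and compute and a tool call to move; the robot and the scene stay as the last step left them, time stands still between calls to the robot, and variables do not carry over. Pictures are saved under pics/ and viewed, about 8 in all and at most 12, crops included, and the job is handed in when it is done.

Besides the shell and the picture viewer there is one more tool, called after ">>>" as name(argument=value, ...), one argument or row to a line, values as JSON. play_rows: Moves the arm, as the interface text tells. Its arguments: {"type":"object","properties":{"plan":{"type":"array"},"grip_force":{"type":"number"}},"required":["plan"]}

```bash
mkdir -p pics
cat > h.py <<'E'
import numpy as np, cv2
from rig import sense, optics, ctrl
def cap(n):
    c=optics.capture(n); K=np.array([[c['fx'],0,c['cx']],[0,c['fy'],c['cy']],[0,0,1.]])
    return c['img'],K,np.array(c['dist'],float),np.array(c['world_to_cam'],float)
def ray(px,K,D,T):
    u=cv2.undistortPoints(np.array(px,float).reshape(-1,1,2),K,D).reshape(-1,2)
    d=np.c_[u[:,0],-u[:,1],-np.ones(len(u))]@T[:3,:3]
    return -T[:3,:3].T@T[:3,3],d
def onz(px,z,K,D,T):
    o,d=ray(px,K,D,T); return o+d*((z-o[2])/d[:,2])[:,None]
def proj(P,K,D,T):
    p=np.atleast_2d(P)@T[:3,:3].T+T[:3,3]
    q=np.c_[p[:,0],-p[:,1],-p[:,2]]
    return cv2.projectPoints(q,np.zeros(3),np.zeros(3),K,D)[0].reshape(-1,2)
E
python3 - <<'E'
from h import *
import pickle
d={}
for n in ["scene","side"]:
    d[n]=cap(n); cv2.imwrite(f"pics/{n}0.png",d[n][0]); print(n,d[n][1][0,0],(-d[n][3][:3,:3].T@d[n][3][:3,3]).round())
pickle.dump(d,open("d0.pkl","wb")); print(sense())
E
```

```text
scene 461.863871023163 [106. 119. 735.]
side 371.486667472903 [ 593. -919.  519.]
{'time_s': 0.1, 'joints': array([ 1.12257121e+00,  3.13390933e-01,  1.49837151e+00,  1.94526011e-06,
        1.33100726e+00, -2.23394716e-01]), 'dq': array([ 0.00049821, -0.00296254, -0.00250882,  0.00030994,  0.00084951,
        0.00040447]), 'tau': array([ 2.36084052e-03, -4.12894428e+01, -2.60144860e+01, -1.45451913e-04,
        2.94832047e-03, -2.50543927e-06]), 'eef_pos': array([116.93344692, 511.53687049, 202.29000405]), 'ee_rot': array([-1.94831672e-04,  1.12178794e-01,  9.93687864e-01, -5.55343179e-04]), 'force': array([ 0.03844423, -0.14827491, -0.42177364]), 'wrist_torque': array([ 0.03053261, -0.02281019, -0.00418553]), 'grip_width': 1.001292104512805}
```

View pics/scene0.png

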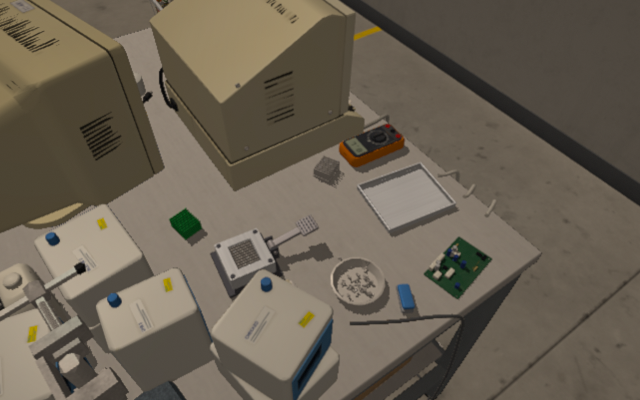

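View pics/side0.png

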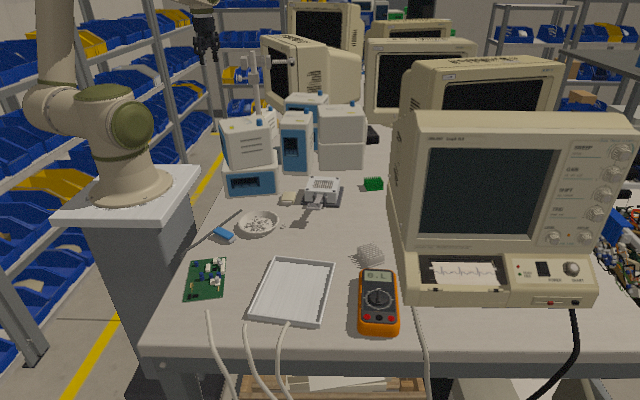

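Scene view: the nest is at about (245,257), with the heat sink in its pocket. Its lever runs to the ribbed plate at (307,227). The tray is at (406,197). The look-alikes are a loose grey heat sink at (327,168), a green block at (185,223) and the screw dish at (357,284). The nest heat sink is the one meant, because it sits in the pocket of the block with the lever.

Run:
```python
from h import *
import pickle
d=pickle.load(open("d0.pkl","rb"))
im=d["scene"][0]; 
a=cv2.resize(im[195:305,190:340],None,fx=5,fy=5,interpolation=cv2.INTER_CUBIC)
cv2.imwrite("pics/nest.png",a)
S=d["scene"][1:]
for n,p,z in [("nest top",(243,252),40),("plate",(307,226),51),("tray corners",[(358,187),(419,166),(455,203),(393,231)],14)]:
    print(n,onz(p,z,*S).round(1).tolist())
S2=d["side"][1:]
for n,p,z in [("nest top",(322,184),40),("tray corners",[(272,257),(336,262),(324,328),(247,318)],14)]:
    print(n,onz(p,z,*S2).round(1).tolist())
```

```text
nest top [[556.2, -45.3, 40.0]]
plate [[533.6, -168.4, 51.0]]
tray corners [[581.8, -329.7, 14.0], [555.9, -479.0, 14.0], [436.1, -467.9, 14.0], [453.3, -315.5, 14.0]]
nest top [[556.2, -44.7, 40.0]]
tray corners [[460.2, -317.1, 14.0], [594.5, -330.8, 14.0], [574.8, -498.8, 14.0], [441.1, -480.2, 14.0]]
```

View pics/nest.png

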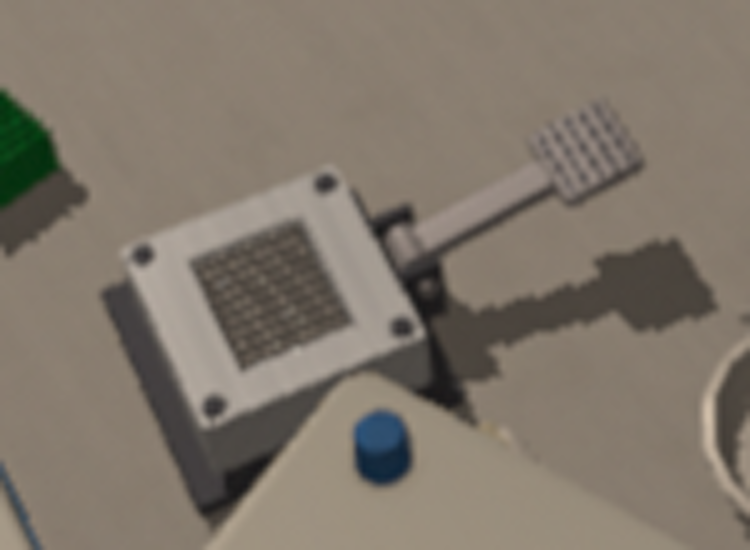

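The crop confirms it: a grey finned heat sink in the block's pocket (pocket centre about (244,254)) and the ribbed foot plate centred at about (307,224). Next I compute the poses and check clearance to the nearby instrument.

Run:
```python
from h import *
import pickle
d=pickle.load(open("d0.pkl","rb"))
S=d["scene"][1:];S2=d["side"][1:]
c=lambda a:np.array(a)/5+[190-.4,195-.4]
def rep(n,a,z):
    P=onz(c(a),z,*S)[:,:2]; e=np.roll(P,-1,0)-P
    print(n,"ctr",P.mean(0).round(1),"sides",np.linalg.norm(e,axis=1).round(1),"ang",np.degrees(np.arctan2(e[:,1],e[:,0])).round(1))
    return P
N=rep("nest",[(122,250),(342,165),(432,335),(205,430)],40)
rep("pocket",[(190,262),(303,220),(355,325),(243,370)],40)
F=rep("plate",[(530,130),(603,98),(643,160),(573,203)],51)
def tri(p,q):
    o,a=ray(p,*S);o2,b=ray(q,*S2);a=a[0];b=b[0]
    s=np.linalg.lstsq(np.c_[a,-b],o2-o,rcond=None)[0];A=o+s[0]*a;B=o2+s[1]*b
    return ((A+B)/2).round(),np.linalg.norm(A-B).round(1)
print("knob",tri((266,284),(234,116)))
print("box top corner right",tri((334,314),(276,108)), "near corner", tri((293,396),(232,167)))
# tray from side
T=onz([(272,257),(336,262),(324,328),(247,318)],14,*S2);print(T.round(1).tolist())
cv2.imwrite("pics/s.png",np.hstack([cv2.resize(d["side"][0][90:230,210:350],None,fx=3,fy=3,interpolation=cv2.INTER_CUBIC),cv2.resize(d["side"][0][240:340,230:350],(380,420),interpolation=cv2.INTER_CUBIC)]))
```

```text
nest ctr [552.7 -46.9] sides [86.1 83.6 85.  83.8] ang [-97.5 172.3  82.7  -7. ]
pocket ctr [552.8 -45.7] sides [43.4 50.6 42.1 51.2] ang [-98.7 171.8  82.1  -6.7]
plate ctr [ 537.3 -171. ] sides [31.3 32.8 32.4 37.3] ang [-94.8 172.7  93.2  -8.2]
knob (array([354.,  -8., 227.]), np.float64(43.9))
box top corner right (array([375., -39., 221.]), np.float64(147.9)) near corner (array([295.,  20.,  57.]), np.float64(8.3))
[[460.2, -317.1, 14.0], [594.5, -330.8, 14.0], [574.8, -498.8, 14.0], [441.1, -480.2, 14.0]]
```

View pics/s.png

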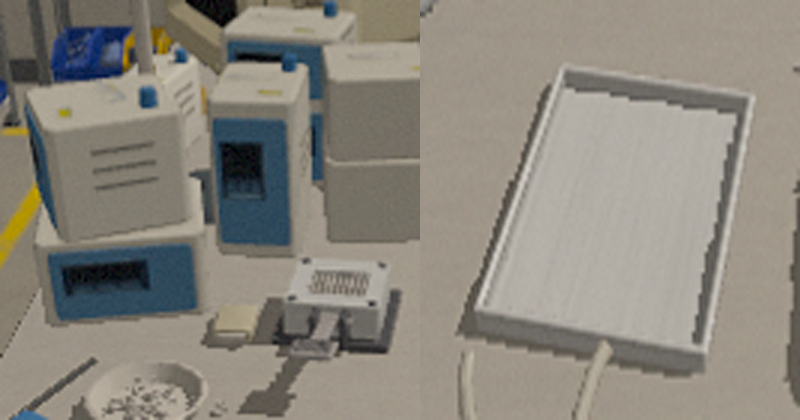

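The side crop shows the stacked instrument left of the nest (knob about (259,122)) and a loose beige block between them. The tray is clear and its long axis runs along the view direction.

Run:
```python
from h import *
import pickle
d=pickle.load(open("d0.pkl","rb"))
S=d["scene"][1:];S2=d["side"][1:]
def tri(p,q):
    o,a=ray(p,*S);o2,b=ray(q,*S2);a=a[0];b=b[0]
    s=np.linalg.lstsq(np.c_[a,-b],o2-o,rcond=None)[0];A=o+s[0]*a;B=o2+s[1]*b
    return ((A+B)/2).round(),np.linalg.norm(A-B).round(1)
s=lambda x,y:(210+x/3,90+y/3)
print("knob",tri((266,284),s(148,97)))
print("scene top corners @190:",onz([(262,272),(334,318),(290,396),(214,345)],190,*S).round().tolist())
print("base front bottom",onz([s(50,320),s(205,305)],0,*S2).round().tolist())
print("block",onz([s(235,335)],0,*S2).round().tolist())
P=onz([(274.8,255.7),(335.5,262.6),(320,325),(248,313.8)],14,*S2);print("tray side",P.round().tolist(),P.mean(0))
m=cv2.inRange(d["scene"][0][160:236,352:460],(150,150,150),(255,255,255))
k=max(cv2.findContours(m,0,2)[0],key=cv2.contourArea).reshape(-1,2)+[352,160]
print("tray scene minrect", cv2.minAreaRect(onz(k,8,*S)[:,:2].astype(np.float32)))
```

```text
knob (array([395.,  -8., 198.]), np.float64(4.0))
scene top corners @190: [[416.0, -16.0, 190.0], [306.0, -57.0, 190.0], [257.0, 41.0, 190.0], [360.0, 85.0, 190.0]]
base front bottom [[293.0, -47.0, 0.0], [432.0, -18.0, 0.0]]
block [[466.0, -71.0, 0.0]]
tray side [[465.0, -313.0, 14.0], [593.0, -333.0, 14.0], [568.0, -493.0, 14.0], [441.0, -471.0, 14.0]] [ 516.93376252 -402.22391507   14.        ]
tray scene minrect ((481.5218505859375, -318.96966552734375), (1.9948704242706299, 2.498361825942993), 56.00240707397461)
```

>>> play_rows(
  plan=[
    [0, -5, 35, 0, 0, -0.12, 1],
    [5, -20, 30, 0, 0, -0.12, 1],
    [20, -33, 15, 0, 0, -0.12, 1],
    [20, -33, 10, 0, 0, -0.12, 1],
    [20, -33, 10, 0, 0, -0.12, 1],
  ],
)

```text
time_s: 0.52
eef_pos: [179.4, 384.6, 300.7]
ee_rot: [-0.004, 0.407, 0.913, -0.005]
force: [1.7, -0.4, 0.8]
grip_width: 0.996
```

>>> play_rows(
  plan=[
    [20, -33, 10, 0, 0, -0.12, 0],
    [20, -33, 10, 0, 0, -0.12, 0],
    [21, -33, 0, 0, 0, -0.12, -1],
    [21, -33, 0, 0, 0, -0.12, -1],
    [21, -33, 0, 0, 0, -0.12, -1],
  ],
)

```text
time_s: 0.93
eef_pos: [283.8, 211.6, 323.3]
ee_rot: [-0.004, 0.669, 0.744, -0.002]
force: [1.4, 0.4, 0.6]
grip_width: 0.299
```

>>> play_rows(
  plan=[
    [22, -34, 0, 0, 0, -0.12, -1],
    [22, -34, 0, 0, 0, -0.12, -1],
    [22, -34, 0, 0, 0, 0, -1],
    [22, -34, 0, 0, 0, 0, -1],
    [22, -34, 0, 0, 0, 0, -1],
  ],
)

```text
time_s: 1.35
eef_pos: [394.0, 34.3, 323.5]
ee_rot: [-0.004, 0.759, 0.651, -0.0]
force: [0.1, 0.6, -0.2]
grip_width: 0.003
```

>>> play_rows(
  plan=[
    [24, -32, 0, 0, 0, 0.02, -1],
    [24, -32, 0, 0, 0, 0, -1],
    [24, -33, -10, 0, 0, 0, -1],
    [22, -33, -10, 0, 0, 0, -1],
    [20, -30, -20, 0, 0, 0, -1],
  ],
)

```text
time_s: 1.77
eef_pos: [509.0, -132.0, 286.0]
ee_rot: [-0.001, 0.754, 0.657, 0.001]
force: [1.9, 0.1, 1.0]
grip_width: 0.0
```

>>> play_rows(
  plan=[
    [15, -25, -25, 0, 0, 0, -1],
    [9, -13, -35, 0, 0, 0, -1],
    [3, -5, -35, 0, 0, 0, -1],
    [0, 0, -35, 0, 0, 0, -1],
    [0, 0, 0, 0, 0, 0, -1],
  ],
)

```text
time_s: 2.18
eef_pos: [536.7, -183.3, 143.9]
ee_rot: [-0.004, 0.756, 0.654, -0.0]
force: [-1.5, 0.1, -1.1]
grip_width: -0.006
```

Run:
```python
from h import *
import pickle
w=cap("wrist"); s=cap("scene"); pickle.dump((w,s),open("d1.pkl","wb"))
im=w[0].copy()
for P in [(537,-171,51),(553,-46,40),(517,-402,3),(536.7,-183.3,51)]:
    p=proj(P,*w[1:])[0]; print(P,p.round()); cv2.drawMarker(im,tuple(int(v) for v in p),(0,0,255),0,12,1)
cv2.imwrite("pics/w1.png",im); print(sense()['eef_pos'].round(1))
```

```text
(537, -171, 51) [317. 185.]
(553, -46, 40) [314.  27.]
(517, -402, 3) [328. 351.]
(536.7, -183.3, 51) [319. 198.]
[ 539.4 -184.4  150.9]
```

View pics/w1.png

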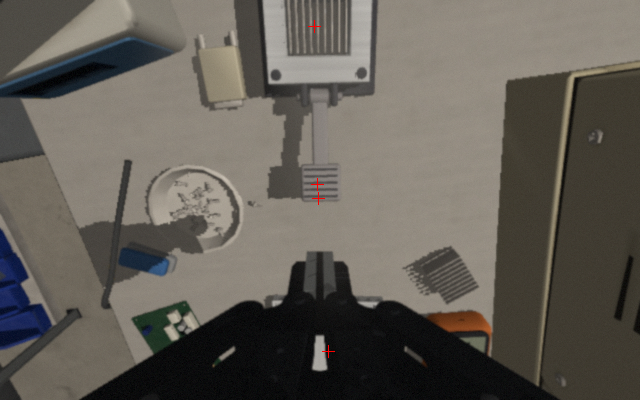

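The wrist view shows the plate centred at about (320.5,183), 3 px right of my mark, and the nest centred on column 320. Both are therefore about 3–4 mm further along +x. The jaws line up with the nest.

>>> play_rows(
  plan=[
    [0, 7, -30, 0, 0, 0, -1],
    [0, 7, -30, 0, 0, 0, -1],
    [0, 0, -20, 0, 0, 0, -1],
    [0, 0, -10, 0, 0, 0, -1],
    [0, 0, 0, 0, 0, 0, -1],
  ],
)

```text
time_s: 2.7
eef_pos: [546.7, -172.2, 73.8]
ee_rot: [0.013, 0.755, 0.656, 0.006]
force: [-0.0, -0.1, -0.4]
grip_width: -0.0
```

>>> play_rows(
  plan=[
    [-6, 2, -6, 0.012, 0.026, 0, -1],
    [0, 0, -5, 0, 0, 0, -1],
    [0, 0, -5, 0, 0, 0, -1],
    [0, 0, -4, 0, 0, 0, -1],
    [0, 0, 0, 0, 0, 0, -1],
  ],
)

```text
time_s: 3.12
eef_pos: [543.9, -172.0, 59.9]
ee_rot: [0.004, 0.755, 0.656, 0.001]
force: [-0.3, 0.2, -0.2]
grip_width: 0.004
```

>>> play_rows(
  plan=[
    [-4, 2, -8, 0.004, 0.008, 0, -1],
    [0, 0, -8, 0, 0, 0, -1],
    [0, 0, -8, 0, 0, 0, -1],
    [0, 0, -8, 0, 0, 0, -1],
    [0, 0, 0, 0, 0, 0, -1],
  ],
)

```text
time_s: 3.53
eef_pos: [539.4, -169.9, 25.0]
ee_rot: [-0.0, 0.755, 0.656, -0.001]
force: [-0.6, -0.1, -0.4]
grip_width: 0.002
```

>>> play_rows(
  plan=[
    [0, 0, -5, 0, 0, 0, -1],
    [0, 0, -4, 0, 0, 0, -1],
    [0, 0, -3, 0, 0, 0, -1],
  ],
)

```text
time_s: 3.78
eef_pos: [540.0, -171.0, 12.6]
ee_rot: [0.001, 0.755, 0.656, -0.001]
force: [-1.7, -1.6, 2.4]
grip_width: 0.001
```

Run:
```python
from h import *
s=sense(); print(s['eef_pos'].round(1),s['force'].round(1))
w=cap("wrist")[0]; c=cap("scene")[0]; d=cap("side")[0]
f=lambda a:cv2.resize(a,(400,300),interpolation=cv2.INTER_CUBIC)
cv2.imwrite("pics/p1.png",np.hstack([f(w[0:300,120:520]),f(c[195:285,190:310+0])]))
```

```text
[ 540.  -171.    12.6] [-1.7 -1.6  2.4]
```

View pics/p1.png

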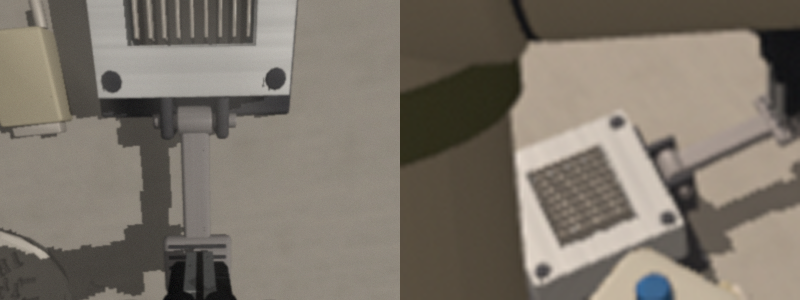

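Run:
```python
from h import *
w=cap("wrist");c=cap("scene");d=cap("side")
for n,q in (("wrist",w),("scene",c),("side",d)): print(n,proj([(540,-171,51),(540,-171,17),(540,-171,12.6)],*q[1:]).round(1).tolist())
f=lambda a:cv2.resize(a,(400,400),interpolation=cv2.INTER_CUBIC)
cv2.imwrite("pics/p2.png",np.hstack([f(d[0][150:230,285:365]),f(c[0][190:270,270:350])]))
s=sense(); print(s['eef_pos'].round(1),s['force'].round(1))
```

```text
wrist [[317.5, 278.3], [317.8, 247.1], [317.9, 243.8]]
scene [[306.2, 223.1], [306.3, 233.9], [306.3, 235.2]]
side [[313.3, 205.4], [313.7, 217.3], [313.7, 218.8]]
[ 539.9 -170.5   12.8] [ 0.2 -0.7  0.2]
```

View pics/p2.png

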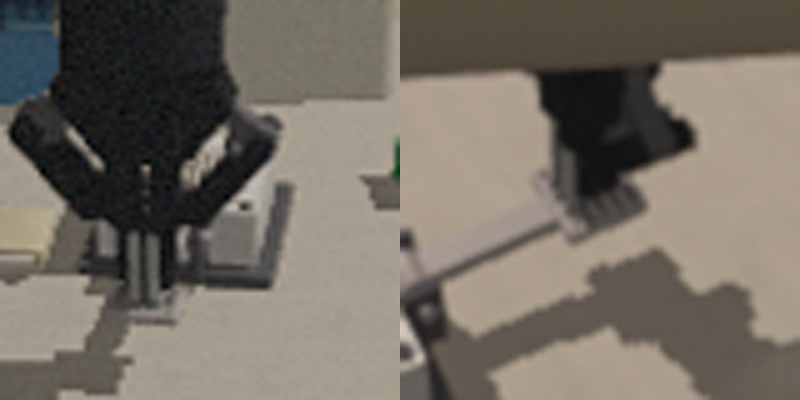

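Run:
```python
from h import *
import pickle
d=pickle.load(open("d0.pkl","rb"));w1=pickle.load(open("d1.pkl","rb"))[1]
c=cap("scene");s=cap("side")
g=lambda a:cv2.cvtColor(a,6).astype(float)
for n,b,a in (("d0",d["scene"][0],c[0]),("d1",w1[0],c[0])):
    print(n,abs(g(a)-g(b))[235:272,225:265].mean().round(2))
print("d0-d1",abs(g(d["scene"][0])-g(w1[0]))[235:272,225:265].mean().round(2))
print("hs top seated/raised", proj([(555,-46,40),(555,-46,58)],*c[1:]).round(1).tolist())
f=lambda a:cv2.resize(a,(400,400),interpolation=cv2.INTER_CUBIC)
cv2.imwrite("pics/p3.png",np.hstack([f(c[0][215:295,210:290]),f(s[0][165:215,300:350])]))
```

```text
d0 31.94
d1 45.22
d0-d1 42.87
hs top seated/raised [[243.7, 252.3], [242.6, 246.6]]
```

View pics/p3.png

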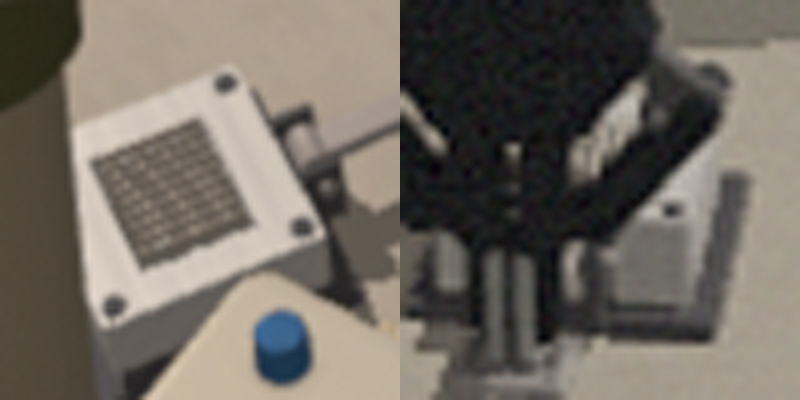

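Run:
```python
from h import *
w=cap("wrist")
cv2.imwrite("pics/p4.png",cv2.resize(w[0][160:300,240:400],(685,600),interpolation=cv2.INTER_CUBIC))
for P in [(540,-153,51),(540,-189,51),(523,-171,51),(557,-171,51),(540,-153,17),(540,-189,17),(523,-171,17),(557,-171,17)]:
    p=proj(P,*w[1:])[0]; print(P,((p-[240,160])*4.28).round())
s=sense();print(s['eef_pos'].round(1),s['force'].round(1),s['wrist_torque'].round(2),s['tau'].round(1))
```

```text
(540, -153, 51) [308. 366.]
(540, -189, 51) [352. 633.]
(523, -171, 51) [187. 523.]
(557, -171, 51) [477. 487.]
(540, -153, 17) [314. 254.]
(540, -189, 17) [350. 482.]
(523, -171, 17) [213. 387.]
(557, -171, 17) [452. 356.]
[ 540.  -170.5   12.9] [ 0.2 -0.   0.6] [ 0.07 -0.01 -0.  ] [  0.  -49.3 -20.7  -0.    0.    0. ]
```

View pics/p4.png

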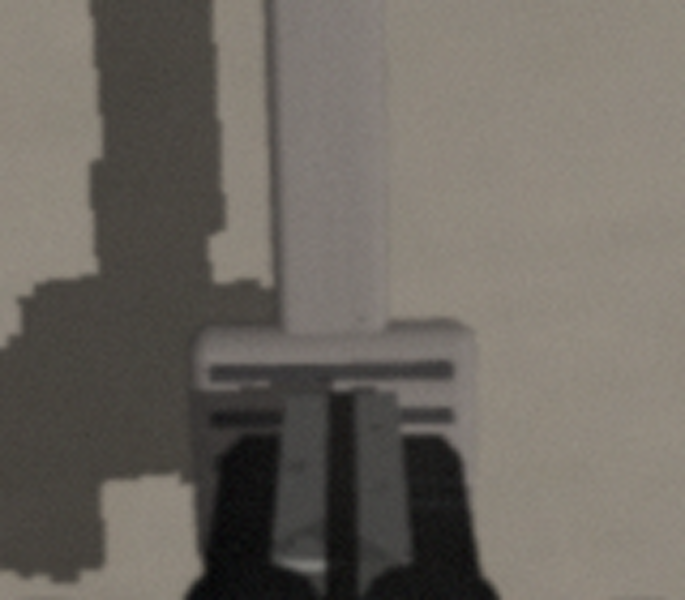

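The closed fingertips stand on the plate, meeting it at crop row 392, but the lever is only partly down. The plate edge projects to z≈38–40 while the TCP reads 13, so the real tips are about 25 mm above the reported TCP. I'll keep pressing and watch the force.

>>> play_rows(
  plan=[
    [0, 0, -5, 0, 0, 0, -1],
    [0, 0, -5, 0, 0, 0, -1],
    [0, 0, 0, 0, 0, 0, -1],
  ],
)

```text
time_s: 4.48
eef_pos: [540.4, -171.3, 2.9]
ee_rot: [0.002, 0.755, 0.656, -0.001]
force: [-0.0, -0.3, -0.7]
grip_width: -0.001
```

Run:
```python
from h import *
import pickle
s=sense();print(s['eef_pos'].round(1),s['force'].round(1),s['joints'].round(4).tolist())
w=cap("wrist");pickle.dump(w,open("w2.pkl","wb"))
# plate inner edge row along columns beside the arm
g=cv2.cvtColor(w[0],6).astype(float)
print(g[205:262,296].astype(int).tolist())
print(g[205:262,342].astype(int).tolist())
for z in (17,25,30,35,40): print(z,proj((540,-153,z),*w[1:])[0].round(1))
```

```text
[ 540.4 -171.3    2.9] [-0.  -0.3 -0.7] [-0.5123, 0.6311, 1.5808, -0.0032, 0.927, -0.3699]
[135, 135, 133, 123, 92, 73, 74, 74, 75, 73, 69, 73, 71, 71, 71, 74, 73, 70, 74, 72, 73, 71, 72, 69, 70, 71, 70, 69, 68, 70, 67, 66, 82, 91, 99, 102, 109, 113, 114, 118, 118, 107, 70, 53, 53, 45, 52, 56, 56, 59, 59, 54, 42, 29, 27, 32, 31]
[135, 137, 134, 136, 138, 136, 140, 136, 136, 138, 138, 137, 136, 136, 137, 138, 136, 134, 136, 133, 134, 134, 135, 136, 136, 136, 137, 134, 137, 128, 101, 87, 94, 102, 113, 117, 121, 118, 117, 119, 109, 81, 61, 59, 67, 91, 106, 113, 110, 116, 108, 83, 64, 60, 69, 81, 64]
17 [312.1 224.9]
25 [311.7 230.8]
30 [311.5 234.7]
35 [311.3 238.9]
40 [311.1 243.4]
```

>>> play_rows(
  plan=[
    [0, 0, -4, 0, 0, 0, -1],
    [0, 0, -4, 0, 0, 0, -1],
  ],
)

```text
time_s: 4.7
eef_pos: [540.7, -171.0, -4.7]
ee_rot: [0.002, 0.755, 0.656, -0.0]
force: [-0.8, 2.3, 4.2]
grip_width: -0.001
```

>>> play_rows(
  plan=[
    [0, 0, -3, 0, 0, 0, -1],
    [0, 0, -3, 0, 0, 0, -1],
  ],
)

```text
time_s: 4.87
eef_pos: [541.0, -170.5, -10.8]
ee_rot: [0.002, 0.755, 0.656, 0.0]
force: [-7.8, 5.6, 34.4]
grip_width: -0.0
```

Run:
```python
from h import *
s=sense();print(s['eef_pos'].round(1),s['force'].round(1))
w=cap("wrist");c=cap("scene");sd=cap("side")
for z in (17,25,30): print(z,proj((540,-153,z),*w[1:])[0].round(1))
g=cv2.cvtColor(w[0],6).astype(int); print(g[205:262,342].tolist())
print("seated/raised", proj([(555,-46,40),(555,-46,58)],*c[1:]).round(1).tolist())
f=lambda a:cv2.resize(a,(400,400),interpolation=cv2.INTER_CUBIC)
cv2.imwrite("pics/p5.png",np.hstack([f(c[0][200:280,225:305]),f(w[0][0:260,190:450])]))
```

```text
[ 541.  -170.5  -10.8] [-7.8  5.6 34.4]
17 [310.6 236.8]
25 [310.2 243.8]
30 [309.9 248.5]
[135, 137, 136, 135, 136, 136, 134, 138, 135, 137, 136, 137, 136, 139, 136, 136, 138, 137, 137, 136, 138, 136, 136, 138, 138, 136, 137, 138, 137, 126, 98, 74, 85, 102, 112, 119, 126, 132, 127, 121, 118, 112, 101, 71, 56, 62, 77, 100, 110, 114, 105, 85, 65, 59, 66, 78, 60]
seated/raised [[243.7, 252.3], [242.6, 246.6]]
```

View pics/p5.png

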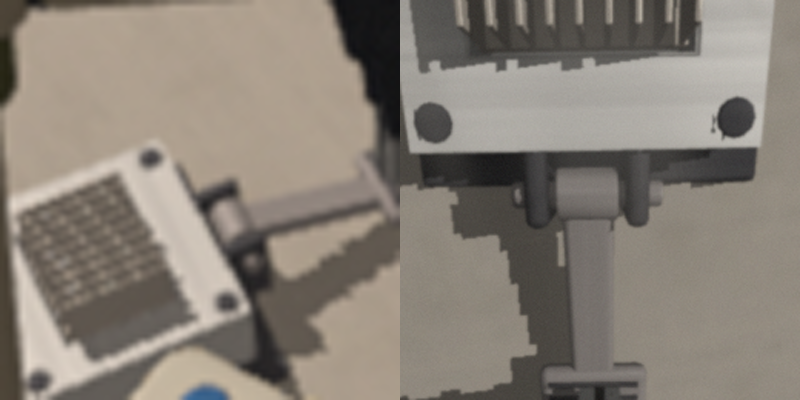

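The lever is at its stop: the plate edge projects to z≈17 and the force is 34 N. The heat sink now stands proud of the nest. The TCP reads −10.8 with the real tips at z≈17, so the offset is about 28 mm. Now I release and move above the nest.

>>> play_rows(
  plan=[
    [0, 0, 20, 0, 0, 0, -1],
    [0, 0, 35, 0, 0, 0, -1],
    [0, 0, 40, 0, 0, 0, -1],
    [0, 10, 30, 0, 0, 0, 1],
    [2, 25, 10, 0, 0, 0, 1],
  ],
)

```text
time_s: 5.43
eef_pos: [539.5, -136.2, 124.7]
ee_rot: [-0.003, 0.756, 0.654, -0.002]
force: [0.5, 0.1, 0.8]
grip_width: 0.271
```

>>> play_rows(
  plan=[
    [0, 15, 0, 0, 0, 0, 1],
    [0, 0, 0, 0, 0, 0, 1],
  ],
)

```text
time_s: 5.6
eef_pos: [540.8, -118.4, 127.6]
ee_rot: [-0.0, 0.756, 0.655, -0.0]
force: [0.5, -0.8, -0.5]
grip_width: 0.564
```

```bash
cat > nest.py <<'E'
from h import *
s=sense();print(s['eef_pos'].round(1),s['force'].round(1),s['ee_rot'].round(3),s['grip_width'])
w=cap("wrist")
h=cv2.cvtColor(w[0],cv2.COLOR_BGR2HSV)
m=((h[...,2]>165)&(h[...,1]<30)).astype(np.uint8)*255
m=cv2.morphologyEx(m,cv2.MORPH_CLOSE,np.ones((5,5)))
for k in sorted(cv2.findContours(m,0,2)[0],key=cv2.contourArea)[-3:]:
    print(cv2.contourArea(k),cv2.boundingRect(k),cv2.minAreaRect(onz(k.reshape(-1,2),40,*w[1:])[:,:2].astype(np.float32)))
cv2.imwrite("pics/w3.png",w[0])
E
python3 nest.py
```

```text
[ 540.8 -118.4  127.6] [ 0.5 -0.8 -0.5] [-0.     0.756  0.655 -0.   ] 0.5644503526955118
186.0 (162, 273, 23, 21) ((387.7728271484375, -183.16505432128906), (17.18170738220215, 21.640548706054688), 12.327348709106445)
193.0 (271, 72, 38, 53) ((527.4539184570312, -33.41448211669922), (38.25176239013672, 29.003665924072266), 72.01863861083984)
1890.5 (280, 53, 98, 55) ((562.5696411132812, -23.241371154785156), (38.87547302246094, 73.78889465332031), 81.8287124633789)
```

Run:
```python
from h import *
im=cv2.imread("pics/w3.png"); w=cap("wrist")
g=cv2.GaussianBlur(cv2.cvtColor(im,6),(3,3),0).astype(int)
print("pred corners",proj([(515,-83,40),(598,-94,40),(508,0,40),(590,-10,40),(555,-46,58)],*w[1:]).round().tolist())
for r in (60,80,100,112,118,124): print(r,g[r,240:410:2].tolist())
print("col",g[40:160:1,320].tolist())
```

```text
pred corners [[282.0, 163.0], [380.0, 162.0], [253.0, 58.0], [361.0, 55.0], [323.0, 112.0]]
60 [133, 133, 132, 133, 134, 133, 133, 133, 130, 102, 70, 57, 53, 70, 130, 139, 90, 68, 69, 73, 96, 144, 163, 163, 164, 162, 162, 162, 161, 161, 161, 161, 161, 161, 161, 161, 162, 162, 162, 162, 161, 162, 162, 163, 164, 163, 163, 164, 164, 165, 165, 165, 165, 165, 166, 166, 166, 168, 168, 168, 170, 159, 98, 71, 70, 71, 73, 111, 158, 100, 66, 95, 132, 134, 136, 135, 136, 136, 136, 136, 136, 136, 134, 134, 135]
80 [101, 69, 67, 67, 67, 68, 67, 68, 68, 69, 69, 67, 46, 35, 71, 151, 168, 167, 168, 167, 166, 166, 165, 164, 163, 162, 161, 159, 160, 158, 158, 157, 157, 156, 156, 156, 154, 154, 153, 154, 154, 152, 152, 150, 149, 150, 149, 148, 147, 146, 143, 143, 143, 143, 141, 139, 137, 140, 148, 164, 166, 168, 168, 170, 170, 172, 171, 173, 147, 79, 76, 120, 135, 135, 136, 135, 135, 134, 135, 135, 136, 136, 135, 136, 136]
100 [132, 103, 71, 69, 68, 68, 68, 68, 69, 68, 70, 69, 64, 41, 37, 92, 157, 164, 137, 90, 87, 87, 87, 87, 87, 82, 102, 120, 80, 82, 110, 108, 81, 86, 122, 99, 81, 92, 112, 85, 81, 10
[... 1216 characters left out ...]
 114, 104, 96, 91, 110, 137, 158, 159, 159, 161, 161, 162, 163, 163, 141, 81, 78, 121, 135, 135, 136, 136, 135, 137, 136, 136, 136, 137, 136, 137, 136, 136]
col [133, 133, 133, 133, 131, 120, 99, 82, 77, 77, 78, 81, 95, 121, 145, 160, 165, 165, 164, 162, 161, 162, 164, 165, 165, 165, 164, 163, 160, 159, 158, 158, 157, 155, 155, 157, 160, 161, 162, 161, 154, 136, 111, 97, 103, 116, 114, 99, 87, 84, 83, 83, 83, 83, 82, 82, 82, 81, 82, 82, 81, 81, 81, 81, 82, 82, 82, 82, 81, 81, 80, 80, 80, 81, 81, 81, 80, 81, 81, 79, 80, 81, 81, 80, 80, 79, 79, 79, 79, 80, 80, 79, 79, 79, 79, 78, 76, 77, 82, 94, 113, 131, 143, 151, 154, 153, 153, 152, 150, 150, 151, 152, 154, 156, 156, 156, 156, 156, 156, 156]
```

Run:
```python
from h import *
w=cap("wrist")
L=onz([(269.3,80),(272.3,124)],40,*w[1:]);R=onz([(376.8,80),(375,124)],40,*w[1:])
print(L.round(1).tolist(),R.round(1).tolist())
for e in (L,R): v=e[0]-e[1]; print(np.degrees(np.arctan2(v[1],v[0])).round(1), "edge x at y=-46:",np.interp(-46,e[::-1,1],e[::-1,0]) , (e[0,0]+(-46-e[0,1])*v[0]/v[1]).round(1))
print("sink edges z58 row112",onz([(292.5,112),(357.3,112)],58,*w[1:]).round(1).tolist())
print("nest far/near edge col320 z40",onz([(320,53),(320,100+40)],40,*w[1:]).round(1).tolist(), "sink near edge row 81 far z58",onz([(320,81)],58,*w[1:]).round(1).tolist())
```

```text
[[517.0, -18.0, 40.0], [512.9, -50.8, 40.0]] [[599.8, -30.0, 40.0], [595.7, -62.8, 40.0]]
82.9 edge x at y=-46: 513.5216740348179 513.5
82.9 edge x at y=-46: 597.7813690093514 597.8
sink edges z58 row112 [[532.4, -43.5, 58.0], [580.4, -50.5, 58.0]]
nest far/near edge col320 z40 [[558.8, -5.0, 40.0], [549.6, -69.0, 40.0]] sink near edge row 81 far z58 [[555.8, -25.3, 58.0]]
```

>>> play_rows(
  plan=[
    [5, 25, 0, 0, 0, 0.01, 1],
    [6, 25, 0, 0, 0, 0.01, 1],
    [4, 22, -10, 0, 0, 0, 1],
    [0, 0, -15, 0, 0, 0, 1],
    [0, 0, 0, 0, 0, 0, 1],
  ],
)

```text
time_s: 6.17
eef_pos: [554.9, -50.8, 96.6]
ee_rot: [-0.003, 0.752, 0.66, -0.003]
force: [-0.5, -0.3, -1.1]
grip_width: 1.002
```

>>> play_rows(
  plan=[
    [1, 4, -22, 0, 0, 0, 1],
    [0, 0, -20, 0, 0, 0, 1],
    [0, 0, -14, 0, 0, 0, 1],
    [0, 0, -8, 0, 0, 0, 1],
    [0, 0, 0, 0, 0, 0, 1],
  ],
)

```text
time_s: 6.58
eef_pos: [555.8, -51.2, 29.4]
ee_rot: [-0.004, 0.753, 0.658, -0.004]
force: [0.1, -0.4, 0.4]
grip_width: 1.002
```

Run:
```python
from h import *
s=sense();print(s['eef_pos'].round(1),s['force'].round(1),s['ee_rot'].round(4))
w=cap("wrist");sd=cap("side");c=cap("scene")
print(proj([s['eef_pos'],(556,-46,58)],*w[1:]).round().tolist())
f=lambda a:cv2.resize(a,(400,400),interpolation=cv2.INTER_CUBIC)
cv2.imwrite("pics/g1.png",np.hstack([f(w[0][120:400,180:460]),f(sd[0][130:220,280:370])]))
```

```text
[555.8 -51.2  29.4] [ 0.1 -0.4  0.4] [-0.0038  0.753   0.658  -0.0038]
[[318.0, 243.0], [316.0, 258.0]]
```

View pics/g1.png

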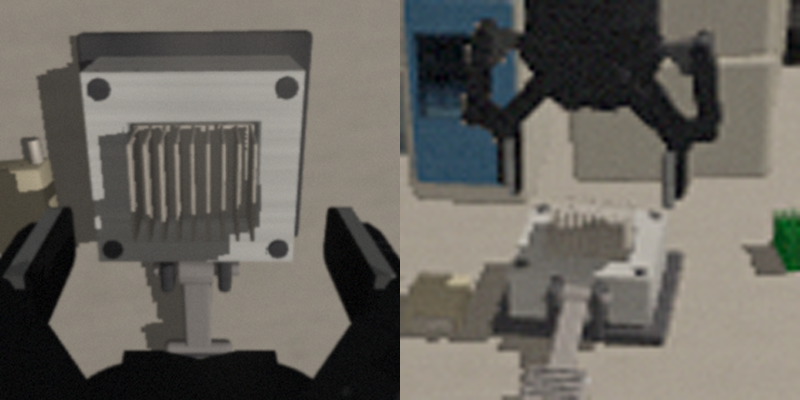

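Run:
```python
from h import *
sd=cap("side")
for dx in (-45,45):
    for z in (60,65,70,75,80): print(dx,z,proj((556+dx,-51-dx*.12,z),*sd[1:])[0].round(1))
print(proj([(556,-46,58),(556,-66,58)],*sd[1:]).round(1))
```

```text
-45 60 [304.9 177.5]
-45 65 [304.8 175.8]
-45 70 [304.7 174.1]
-45 75 [304.7 172.4]
-45 80 [304.6 170.7]
45 60 [338.8 179.5]
45 65 [338.8 177.8]
45 70 [338.8 176.1]
45 75 [338.8 174.4]
45 80 [338.9 172.7]
[[321.8 178.3]
 [321.5 181.9]]
```

The tips sit at side rows 174 and 176, which gives z≈70, matching reading+28+13. In the wrist view the sink's midline is column 316.5 and the jaws' is 320, so I need −2 mm in x and +5 mm in y.

>>> play_rows(
  plan=[
    [-2, 5, -5, 0, -0.01, 0, 1],
    [0, 0, -5, 0, 0, 0, 1],
    [0, 0, -4, 0, 0, 0, 1],
    [0, 0, 0, 0, 0, 0, 1],
  ],
)

```text
time_s: 7.12
eef_pos: [557.2, -47.0, 20.6]
ee_rot: [0.004, 0.753, 0.658, 0.003]
force: [-0.1, -0.8, -0.9]
grip_width: 1.0
```

>>> play_rows(
  plan=[
    [-3.5, 1, -5, 0, 0, 0, 1],
    [0, 0, -3, 0, 0, 0, 1],
    [0, 0, 0, 0, 0, 0, 1],
  ],
)

```text
time_s: 7.37
eef_pos: [553.9, -46.3, 12.5]
ee_rot: [0.005, 0.753, 0.658, 0.003]
force: [-0.2, 0.2, 0.1]
grip_width: 1.001
```

>>> play_rows(
  plan=[
    [0, 0, 0, 0, 0.01, 0, 0.4],
    [0, 0, 0, 0, 0, 0, 0.2],
    [0, 0, 0, 0, 0, 0, 0.2],
  ],
  grip_force=40,
)

```text
time_s: 7.62
eef_pos: [554.0, -46.4, 12.4]
ee_rot: [0.001, 0.753, 0.658, -0.001]
force: [1.1, -0.4, 0.0]
grip_width: 0.609
```

Run:
```python
from h import *
s=sense();print(s['eef_pos'].round(1),s['force'].round(1),s['ee_rot'].round(4),s['grip_width'])
w=cap("wrist"); cv2.imwrite("pics/g2.png",w[0])
g=cv2.GaussianBlur(cv2.cvtColor(w[0],6),(3,3),0).astype(int)
for r in (230,250,265,275): print(r,g[r,240:400:2].tolist())
print(proj([(531,-43,58),(581,-49,58)],*w[1:]).round(1).tolist())
```

```text
[554.  -46.4  12.4] [ 1.1 -0.4  0. ] [ 0.0008  0.7529  0.6581 -0.0012] 0.6088060927428938
230 [168, 167, 166, 167, 167, 166, 166, 166, 165, 166, 166, 165, 164, 164, 157, 106, 66, 83, 105, 108, 96, 95, 92, 88, 82, 78, 80, 94, 100, 105, 117, 91, 78, 84, 94, 101, 103, 101, 88, 81, 87, 86, 90, 133, 124, 96, 121, 131, 95, 81, 79, 90, 90, 84, 84, 78, 77, 86, 79, 82, 120, 98, 92, 94, 76, 101, 148, 163, 163, 163, 164, 164, 165, 165, 164, 165, 166, 165, 166, 166]
250 [108, 116, 115, 105, 84, 79, 80, 80, 80, 79, 80, 80, 79, 79, 89, 133, 136, 81, 58, 62, 80, 128, 141, 97, 64, 68, 79, 124, 141, 82, 69, 72, 78, 113, 137, 88, 75, 75, 77, 105, 130, 89, 76, 76, 75, 98, 133, 95, 76, 74, 67, 88, 135, 100, 74, 69, 61, 82, 133, 132, 126, 70, 61, 75, 128, 141, 157, 161, 161, 162, 161, 162, 161, 161, 162, 163, 162, 163, 164, 161]
265 [65, 48, 37, 36, 50, 67, 68, 70, 71, 65, 35, 14, 14, 12, 35, 99, 142, 110, 62, 57, 69, 104, 141, 108, 62, 66, 73, 105, 142, 109, 69, 73, 73, 103, 135, 90, 72, 74, 75, 100, 130, 92, 76, 75, 73, 95, 128, 88, 74, 72, 65, 94, 132, 92, 73, 63, 60, 93, 135, 92, 67, 58, 61, 84, 109, 60, 23, 20, 21, 32, 63, 72, 73, 72, 75, 80, 73, 73, 87, 126]
275 [10, 15, 36, 65, 70, 69, 66, 64, 39, 14, 14, 15, 13, 11, 24, 80, 130, 99, 58, 56, 64, 86, 114, 100, 62, 62, 71, 94, 137, 106, 65, 70, 72, 96, 132, 90, 70, 73, 74, 99, 133, 93, 75, 75, 72, 95, 122, 86, 74, 71, 63, 67, 71, 72, 71, 62, 59, 65, 71, 71, 62, 58, 59, 65, 67, 36, 16, 18, 18, 18, 22, 35, 64, 71, 71, 71, 71, 55, 26, 20]
[[267.9, 285.2], [374.4, 283.8]]
```

>>> play_rows(
  plan=[
    [0.5, 0, 0, 0, 0, 0, -0.2],
    [0, 0, 0, 0, 0, 0, -0.5],
    [0, 0, 0, 0, 0, 0, -0.5],
    [0, 0, 0, 0, 0, 0, -0.5],
  ],
  grip_force=45,
)

```text
time_s: 8.0
eef_pos: [554.5, -46.5, 12.5]
ee_rot: [0.001, 0.753, 0.658, -0.001]
force: [-0.7, 0.1, -0.3]
grip_width: 0.533
```

>>> play_rows(
  plan=[
    [0, 0, 6, 0, 0, 0, -0.5],
    [0, 0, 10, 0, 0, 0, -0.5],
    [0, 0, 15, 0, 0, 0, -0.5],
    [0, 0, 20, 0, 0, 0, -0.5],
    [0, 0, 20, 0, 0, 0, -0.5],
  ],
)

```text
time_s: 8.42
eef_pos: [551.9, -45.7, 84.7]
ee_rot: [-0.002, 0.753, 0.658, -0.003]
force: [-0.5, -0.0, -0.8]
grip_width: 0.534
```

>>> play_rows(
  plan=[
    [0, 0, 20, 0, 0, 0, -0.5],
    [0, 0, 10, 0, 0, 0, -0.5],
    [0, 0, 0, 0, 0, 0, -0.5],
  ],
)

```text
time_s: 8.67
eef_pos: [553.6, -46.1, 123.0]
ee_rot: [0.001, 0.753, 0.658, -0.001]
force: [0.7, -0.4, -1.4]
grip_width: 0.537
```

Run:
```python
from h import *
s=sense();print(s['eef_pos'].round(1),s['force'].round(1),s['ee_rot'].round(4),s['grip_width'])
w=cap("wrist"); cv2.imwrite("pics/g3.png",w[0]); sd=cap("side"); cv2.imwrite("pics/sd3.png",sd[0])
b=cv2.imread("pics/g2.png").astype(int)
print("sink region diff vs pre-lift", abs(w[0].astype(int)-b)[255:300,275:365].mean().round(1))
g=cv2.GaussianBlur(cv2.cvtColor(w[0],6),(3,3),0).astype(int)
for r in (265,285): print(r,g[r,240:400:3].tolist())
# tray: bright low-sat blob in side view
h=cv2.cvtColor(sd[0],cv2.COLOR_BGR2HSV)
m=((h[...,2]>150)&(h[...,1]<25)).astype(np.uint8)*255; m[:245]=0;m[335:]=0;m[:,:235]=0;m[:,350:]=0
m=cv2.morphologyEx(m,cv2.MORPH_CLOSE,np.ones((5,5)))
k=max(cv2.findContours(m,0,2)[0],key=cv2.contourArea);print(cv2.contourArea(k),cv2.boundingRect(k))
print(cv2.minAreaRect(onz(k.reshape(-1,2),10,*sd[1:])[:,:2].astype(np.float32)))
```

```text
[553.6 -46.1 123. ] [ 0.7 -0.4 -1.4] [ 0.0012  0.7528  0.6582 -0.001 ] 0.5367187914258749
sink region diff vs pre-lift 7.3
265 [139, 140, 121, 49, 26, 42, 71, 71, 71, 38, 82, 132, 62, 63, 111, 115, 59, 71, 112, 118, 68, 74, 111, 114, 74, 74, 108, 102, 74, 74, 105, 102, 73, 68, 105, 103, 72, 61, 103, 95, 64, 59, 98, 69, 48, 73, 73, 72, 43, 37, 63, 127, 140, 140]
285 [10, 12, 16, 59, 71, 71, 70, 30, 14, 16, 19, 61, 58, 57, 71, 66, 58, 68, 72, 67, 62, 71, 71, 66, 71, 72, 72, 71, 73, 71, 67, 72, 75, 64, 69, 73, 69, 58, 68, 74, 69, 60, 61, 18, 16, 16, 39, 71, 72, 72, 59, 17, 17, 17]
4160.0 (247, 255, 89, 72)
((515.2311401367188, -398.0537414550781), (168.06976318359375, 133.6326904296875), 81.04227447509766)
```

The heat sink is held: the opening is steady at 0.535, it moves with the gripper, and the force reads about −1.4 N. The tray centre measures (516,−400). Now I carry it over.

>>> play_rows(
  plan=[
    [-1, -12, 0, 0, 0, 0, -0.5],
    [-3, -24, 0, 0, 0, 0, -0.5],
    [-4, -30, 0, 0, 0, 0, -0.5],
    [-4, -32, 0, 0, 0, 0, -0.5],
    [-4, -32, 0, 0, 0, 0, -0.5],
  ],
)

```text
time_s: 9.18
eef_pos: [533.6, -176.9, 116.3]
ee_rot: [-0.004, 0.75, 0.662, -0.003]
force: [1.3, -0.7, -0.0]
grip_width: 0.532
```

>>> play_rows(
  plan=[
    [-4, -32, 0, 0, 0, 0, -0.5],
    [-4, -32, 0, 0, 0, 0, -0.5],
    [-4, -32, 0, 0, 0, 0, -0.5],
    [-4, -32, 0, 0, 0, 0, -0.5],
    [-4, -30, 0, 0, 0, 0, -0.5],
  ],
)

```text
time_s: 9.6
eef_pos: [507.0, -345.5, 110.5]
ee_rot: [-0.009, 0.75, 0.661, -0.004]
force: [-0.1, 0.9, -1.0]
grip_width: 0.533
```

>>> play_rows(
  plan=[
    [3, -25, 0, -0.008, -0.018, 0, -0.5],
    [4, -18, 0, 0, 0, 0, -0.5],
    [2, -8, -10, 0, 0, 0, -0.5],
    [0, 0, -20, 0, 0, 0, -0.5],
    [0, 0, 0, 0, 0, 0, -0.5],
  ],
)

```text
time_s: 10.02
eef_pos: [508.2, -409.3, 72.7]
ee_rot: [-0.003, 0.754, 0.657, -0.001]
force: [-0.1, 1.5, -2.4]
grip_width: 0.537
```

Run:
```python
from h import *
s=sense();print(s['eef_pos'].round(1),s['force'].round(1),s['ee_rot'].round(4),s['grip_width'])
w=cap("wrist");c=cap("scene"); cv2.imwrite("pics/t1.png",w[0]);cv2.imwrite("pics/t1s.png",c[0])
g=cv2.GaussianBlur(cv2.cvtColor(w[0],6),(3,3),0).astype(int)
print("pred tray rim corners", proj([(516+a*62*.988-b*77*-.156, -400+a*62*-.156+b*77*.988,14) for a in(-1,1) for b in (-1,1)],*w[1:]).round().tolist())
for r in (150,190,220): print(r,g[r,200:440:4].tolist())
```

```text
[ 508.2 -409.3   72.7] [-0.1  1.5 -2.4] [-0.0035  0.7538  0.6572 -0.0011] 0.5366366553815707
pred tray rim corners [[252.0, 282.0], [241.0, 92.0], [396.0, 285.0], [418.0, 96.0]]
150 [147, 148, 147, 148, 148, 149, 148, 148, 86, 84, 167, 167, 178, 181, 181, 184, 185, 185, 182, 184, 181, 182, 181, 177, 181, 182, 184, 184, 182, 184, 184, 182, 183, 185, 182, 183, 183, 184, 185, 187, 182, 187, 181, 183, 185, 184, 184, 185, 180, 98, 93, 90, 75, 182, 154, 151, 152, 152, 152, 152]
190 [147, 147, 147, 148, 147, 145, 145, 146, 95, 78, 87, 190, 147, 185, 177, 183, 182, 183, 182, 181, 181, 178, 180, 176, 179, 178, 182, 180, 177, 182, 181, 179, 181, 180, 179, 179, 182, 181, 181, 178, 182, 179, 178, 178, 179, 178, 179, 179, 122, 91, 94, 85, 186, 150, 150, 150, 152, 153, 150, 151]
220 [76, 77, 76, 77, 76, 77, 75, 75, 76, 75, 75, 85, 74, 88, 89, 88, 164, 184, 185, 183, 183, 177, 181, 178, 179, 176, 181, 179, 176, 179, 176, 177, 178, 176, 177, 176, 179, 176, 178, 177, 179, 174, 172, 176, 175, 178, 175, 107, 90, 89, 77, 178, 151, 149, 148, 148, 147, 149, 148, 148]
```

The tray walls project at columns ~242 and 412, against predictions of 244 and 411, so the tray estimate holds.

>>> play_rows(
  plan=[
    [6, 6, -20, 0, -0.007, 0, -0.5],
    [1, 2, -20, 0, 0, 0, -0.5],
    [0, 0, -15, 0, 0, 0, -0.5],
    [0, 0, -8, 0, 0, 0, -0.5],
    [0, 0, 0, 0, 0, 0, -0.5],
  ],
)

```text
time_s: 10.53
eef_pos: [518.6, -402.8, 17.8]
ee_rot: [0.006, 0.753, 0.658, 0.002]
force: [-0.2, 0.9, -1.4]
grip_width: 0.536
```

>>> play_rows(
  plan=[
    [0, 0, -9, 0.006, 0.01, 0, -0.5],
    [0, 0, -7, 0, 0, 0, -0.5],
    [0, 0, -5, 0, 0, 0, -0.5],
    [0, 0, -3, 0, 0, 0, -0.5],
    [0, 0, 0, 0, 0, 0, -0.5],
  ],
)

```text
time_s: 10.95
eef_pos: [519.9, -404.0, -4.4]
ee_rot: [0.002, 0.753, 0.658, -0.0]
force: [-1.0, 0.6, -2.0]
grip_width: 0.534
```

>>> play_rows(
  plan=[
    [0, 0, -4, 0, 0.003, 0, -0.5],
    [0, 0, -3, 0, 0, 0, -0.5],
    [0, 0, -2, 0, 0, 0, -0.5],
    [0, 0, 0, 0, 0, 0, -0.5],
  ],
)

```text
time_s: 11.28
eef_pos: [520.1, -404.4, -13.6]
ee_rot: [0.002, 0.753, 0.658, -0.002]
force: [-0.2, 0.4, -0.8]
grip_width: 0.533
```

>>> play_rows(
  plan=[
    [0, 0, -1.5, 0, 0, 0, -0.5],
    [0, 0, 0, 0, 0, 0, -0.5],
  ],
)

```text
time_s: 11.45
eef_pos: [520.2, -404.4, -15.1]
ee_rot: [0.002, 0.753, 0.658, -0.002]
force: [-0.2, 0.1, 0.1]
grip_width: 0.532
```

>>> play_rows(
  plan=[
    [0, 0, -1, 0, 0, 0, -0.5],
    [0, 0, 0, 0, 0, 0, -0.5],
  ],
)

```text
time_s: 11.62
eef_pos: [520.3, -404.5, -16.0]
ee_rot: [0.002, 0.753, 0.658, -0.002]
force: [0.4, -0.1, -0.9]
grip_width: 0.53
```

>>> play_rows(
  plan=[
    [0, 0, -1, 0, 0, 0, -0.5],
    [0, 0, 0, 0, 0, 0, -0.5],
  ],
)

```text
time_s: 11.78
eef_pos: [520.3, -404.6, -16.9]
ee_rot: [0.002, 0.753, 0.658, -0.002]
force: [-0.8, 0.5, -0.6]
grip_width: 0.537
```

>>> play_rows(
  plan=[
    [0, 0, -1, 0, 0, 0, -0.5],
    [0, 0, 0, 0, 0, 0, -0.5],
  ],
)

```text
time_s: 11.95
eef_pos: [520.5, -404.9, -16.8]
ee_rot: [0.003, 0.753, 0.658, -0.002]
force: [0.1, 0.9, -1.8]
grip_width: 0.537
```

>>> play_rows(
  plan=[
    [0, 0, -1, 0, 0, 0, -0.5],
    [0, 0, 0, 0, 0, 0, -0.5],
  ],
)

```text
time_s: 12.12
eef_pos: [520.8, -405.2, -16.9]
ee_rot: [0.003, 0.753, 0.658, -0.002]
force: [-0.3, -1.0, -1.7]
grip_width: 0.534
```

Run:
```python
from h import *
s=sense();print(s['joints'].round(4).tolist(),s['tau'].round(1),s['force'].round(1),s['eef_pos'].round(1))
sd=cap("side");w=cap("wrist");c=cap("scene")
print("sink bottom/top/tray pts in side", proj([(520,-404,3),(520,-424,3),(520,-424,28),(520,-424,13)],*sd[1:]).round(1).tolist())
f=lambda a,s:cv2.resize(a,s,interpolation=cv2.INTER_CUBIC)
cv2.imwrite("pics/t2.png",np.hstack([f(sd[0][230:330,240:340],(400,400)),f(c[0][140:240,350:450],(400,400))]))
```

```text
[-0.8369, 0.826, 1.2666, -0.0039, 1.0428, -0.7018] [ -0.  -59.6 -22.8  -0.    0.    0. ] [-0.3 -1.  -1.7] [ 520.8 -405.2  -16.9]
sink bottom/top/tray pts in side [[296.9, 291.3], [295.9, 299.1], [295.2, 289.3], [295.6, 295.2]]
```

View pics/t2.png

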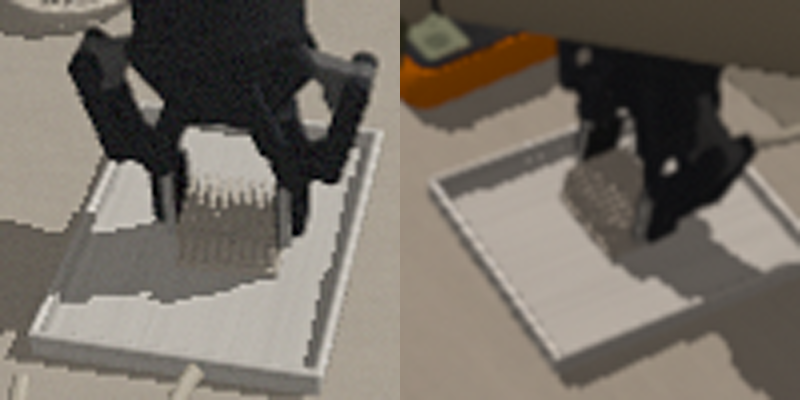

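The side view shows the sink level, fins up, well inside the tray. Its lower edge is at row ~297.5 and the floor would be at row 299, so it may still be a few mm above. The arm stalled at −16.9 with no rise in force, so I'll try a slightly larger step.

>>> play_rows(
  plan=[
    [-0.5, 0.5, -2.5, 0, 0, 0, -0.5],
  ],
)

```text
time_s: 12.35
eef_pos: [520.8, -405.3, -17.3]
ee_rot: [0.004, 0.753, 0.659, -0.002]
force: [-7.9, 7.4, 34.1]
grip_width: 0.534
```

>>> play_rows(
  plan=[
    [0, 0, -2, 0, 0, 0, -0.5],
  ],
)

```text
time_s: 12.43
eef_pos: [520.9, -405.4, -17.2]
ee_rot: [0.004, 0.752, 0.659, -0.002]
force: [-7.5, 7.1, 17.9]
grip_width: 0.531
```

Contact is confirmed: 34 N at −17.3, where the geometry predicted −17.5. Next I relax, open and retreat.

>>> play_rows(
  plan=[
    [0, 0, 0.2, 0, 0, 0, -0.5],
    [0, 0, 0, 0, 0, 0, -0.5],
    [0, 0, 0, 0, 0, 0, 0.5],
    [0, 0, 0, 0, 0, 0, 0.5],
    [0, 0, 0, 0, 0, 0, 0.6],
  ],
)

```text
time_s: 12.85
eef_pos: [520.9, -405.3, -17.0]
ee_rot: [0.004, 0.752, 0.659, -0.002]
force: [-0.2, -0.1, -0.5]
grip_width: 0.802
```

>>> play_rows(
  plan=[
    [0, 0, 0, 0, 0, 0, 0.6],
    [0, 0, 6, 0, 0, 0, 0.6],
    [0, 0, 12, 0, 0, 0, 0.6],
    [0, 0, 25, 0, 0, 0, 0.6],
    [0, 0, 35, 0, 0, 0, 0.6],
  ],
)

```text
time_s: 13.27
eef_pos: [517.7, -402.1, 57.1]
ee_rot: [-0.003, 0.753, 0.659, -0.002]
force: [-0.4, -0.1, 0.6]
grip_width: 0.799
```

>>> play_rows(
  plan=[
    [0, 0, 40, 0, 0, 0, 0.6],
    [-5, 30, 25, 0, 0, 0, 0.6],
    [-5, 35, 10, 0, 0, 0, 0.6],
    [-5, 30, 0, 0, 0, 0, 0.6],
    [0, 0, 0, 0, 0, 0, 0.6],
  ],
)

```text
time_s: 13.68
eef_pos: [503.4, -307.0, 149.0]
ee_rot: [0.006, 0.754, 0.657, -0.001]
force: [0.0, 0.7, -0.3]
grip_width: 0.802
```

Run:
```python
from h import *
s=sense();print(s['time_s'],s['eef_pos'].round(1),s['force'].round(1),s['grip_width'])
sd=cap("side");c=cap("scene");w=cap("wrist")
f=lambda a,s:cv2.resize(a,s,interpolation=cv2.INTER_CUBIC)
print(proj([(520,-404,28)],*c[1:]).round().tolist(),proj([(540,-171,17),(556,-46,40)],*c[1:]).round().tolist())
cv2.imwrite("pics/t3.png",np.hstack([f(sd[0][230:330,240:340],(400,400)),f(c[0][140:300,220:460],(400,267*400//267))]))
```

```text
13.6833 [ 503.4 -307.   149. ] [ 0.   0.7 -0.3] 0.8015344356047707
[[405.0, 186.0]] [[306.0, 234.0], [243.0, 252.0]]
```

The picture limit is reached, so I check the placement numerically.

Run:
```python
from h import *
import itertools
for n in ("side","scene"):
    c=cap(n); v=cv2.cvtColor(c[0],6)
    R=lambda x,y,z:(520+x*.124-y*-.992*1, -404+x*.992-y*.124*1,z)
    P=proj([R(x,y,z) for x in(-20,20) for y in(-24,24) for z in(3,28)],*c[1:])
    b=np.r_[P.min(0),P.max(0)].round().astype(int); print(n,"predicted box",b.tolist())
    for r in range(b[1]-8,b[3]+9,4): print(r,v[r,b[0]-14:b[2]+15:3].tolist())
```

```text
side predicted box [281, 273, 311, 300]
265 [84, 194, 167, 177, 179, 179, 179, 177, 177, 180, 180, 178, 178, 181, 172, 162, 102, 100, 99, 106]
269 [120, 157, 181, 178, 182, 178, 174, 175, 177, 177, 176, 181, 178, 176, 179, 176, 178, 177, 178, 178]
273 [195, 182, 176, 180, 177, 179, 177, 161, 165, 169, 180, 177, 178, 179, 179, 179, 180, 179, 180, 180]
277 [156, 176, 182, 179, 178, 178, 175, 140, 139, 149, 149, 160, 159, 163, 166, 168, 179, 178, 176, 177]
281 [181, 177, 180, 177, 176, 179, 177, 100, 98, 100, 98, 105, 107, 117, 117, 163, 177, 180, 179, 179]
285 [175, 178, 180, 179, 101, 102, 158, 165, 157, 166, 165, 172, 169, 142, 146, 162, 176, 178, 180, 167]
289 [180, 180, 179, 171, 102, 103, 82, 84, 86, 83, 83, 86, 87, 90, 150, 162, 178, 176, 174, 98]
293 [181, 179, 180, 97, 105, 104, 88, 87, 91, 88, 89, 91, 88, 85, 155, 175, 177, 176, 180, 96]
297 [180, 179, 172, 100, 101, 104, 102, 99, 101, 103, 103, 105, 100, 100, 165, 174, 174, 177, 166, 107]
301 [182, 179, 180, 180, 177, 180, 178, 180, 179, 178, 183, 187, 183, 179, 175, 173, 174, 177, 104, 160]
305 [179, 173, 182, 181, 177, 178,
[... 540 characters left out ...]
 [191, 192, 191, 178, 160, 113, 78, 72, 71, 70, 70, 70, 71, 71, 71, 71, 72, 72, 72, 73]
191 [192, 191, 191, 192, 193, 180, 109, 94, 105, 103, 128, 101, 123, 98, 111, 156, 156, 141, 108, 85]
195 [193, 194, 193, 195, 194, 193, 178, 101, 93, 108, 104, 108, 89, 87, 88, 193, 190, 192, 192, 192]
199 [192, 191, 194, 193, 191, 191, 192, 187, 110, 92, 89, 87, 87, 93, 99, 128, 193, 194, 194, 191]
203 [190, 190, 191, 191, 192, 190, 193, 193, 191, 115, 94, 99, 101, 100, 101, 100, 106, 189, 191, 194]
207 [188, 190, 190, 193, 190, 190, 192, 192, 191, 191, 176, 97, 99, 104, 152, 193, 194, 194, 195, 195]
211 [152, 193, 190, 191, 192, 192, 191, 189, 189, 189, 189, 189, 192, 191, 193, 194, 193, 192, 191, 190]
```

```bash
python3 -c "
from rig import ctrl,sense
print(sense()['time_s'],ctrl.finish_job())"
```

```text
the job is handed in; nothing more can be done
13.9333 None
```

The job is handed in at 13.9 s. I pressed the nest's lever to its stop, gripped the raised heat sink across its 48 mm, lifted it out and set it down in the tray.

**Lever:** At the stop the force was 34 N and the plate edge projected to about 17 mm. The heat sink visibly rose.

**Placing:** The tray floor was felt at 34 N, at a TCP reading of −17.3 against −17.5 predicted. After release the heat sink's outline in the side view fits within about 3 px of one lying flat at about (520, −404), well inside the tray. The gripper was clear of it.

**Checks that disagreed or could not be made:**
- **TCP height:** The real fingertips sat about 28 mm above the reported TCP height. I found this from the images and allowed for it.
- **Before contact:** The side view had put the heat sink's lower edge a few mm above the floor, with no rise in force. A slightly larger step then met the floor.
- **Final picture:** The picture limit was reached, so the last look was a check of pixel values, not a viewed image. In the scene view the robot partly hid the heat sink.
- **Lever at the end:** I did not check again that the lever was still down.

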